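Open the grinding nest with the hook rod and load a stone blank

TASK

The nest on the grinding station is shut by a yellow cover that works off the red-knobbed lever behind the clear guard. Take the bent hook rod from its stand, reach over the guard and with it pull the red lever fully over toward the robot so that the cover opens, and lay the rod back in its stand as it was. Then stand the round stone blank upright in the middle of the black pad in the opened nest, setting it down without dropping or banging it; keep the hand itself off the red lever and the cover, and leave the blue lever, wax block, jar and tape measure alone.

Things in the scene. Friction and masses are not known exactly. Their poses are not given: they have to be found in the camera images.
- station: Grinding station, fixed. Origin on the desk under the middle of the guard; x points away from the robot through the guard, y left, z up. Steel bed 8 mm thick: x -35..115, y +-125 mm, and a tongue x -215..-35, y +-60 mm toward the robot, with the nest. Upright clear guard at x = 0, 14 mm thick, y +-125 mm, top (yellow rail) at z = 123 mm
- pad_top (a point): Centre of the upper face of the round black rubber pad (62 mm across) in the nest; station frame (-90, 0, 12) mm. Under the cover when that is shut. A rail stands on each side of it, along x at y +-46 mm, 10 mm wide, top at z = 29 mm
- cover (a joint): Sliding yellow cover plate 74 x 100 mm, its top at z = 35 mm in the station frame, with a 10 mm high lip. 0 = shut, centred over the pad; 0.078 m = open, slid toward the robot (-x of the station), which frees the pad. A linkage under the bed ties it to the red lever: cover = 0.078 x lever angle
- cover_mid (a point): Middle of the top of the yellow cover; moves with it
- red_lever_base: Grey block 70 x 50 x 25 mm with the red-knobbed lever, on the bed, 70 mm behind the guard and 60 mm left or right of its middle (which varies). Origin in the middle of its underside, 8 mm above the desk; x points toward the robot (station's -x). The lever's pivot lies along y, 22 mm above the origin, in a barrel whose top is 35 mm above it
- red_lever (a joint): Angle of the red lever, rad. 0 = leaning 0.5 rad away from the robot (off, cover shut); 1 = leaning 0.5 rad toward the robot (end stop, cover fully open); starts between 0 and 0.15. It takes 1 to 3 N at the knob and stays where it is left
- red_lever_tip (a point): Centre of the red ball knob, 26 mm across, 75 to 82 mm above the block's origin, at the end of a 10 mm thick steel arm, 60 mm from the pivot
- blue_lever_base: Same block with a blue ball knob, in the other place behind the guard; to be left alone
- blue_lever_tip (a point): Centre of the blue ball knob; the blue lever starts at any angle of the same swing
- stand: Wooden stand of the rod, fixed. Origin on the desk under the rod's grip point; x along the rod, roughly away from the robot. Base x -90..125, y +-40, 10 mm high. Two posts 20 mm thick with open-topped notches: at x = -65 mm, 26 mm wide, seat 139 mm up, for the handle; at x = 90 mm, 18 mm wide, seat 146 mm up, for the steel shaft. The notches are 17 mm deep
- stand_seat (a point): Where the rod's grip point is when the rod lies in the stand: stand frame (0, 0, 150) mm
- hook_rod: Bent hook rod, 0.12 kg, axes as its point; its origin is its grip point. In the stand its x axis lies along the stand's x axis, its leg hanging down at the far end
- rod_grip (a point): Grip point of the rod, near its centre of mass, at mid-height of the dark wooden handle (x -90..40, 18 mm wide in y, 22 mm high). An 8 mm steel shaft goes on along +x to x = 200 mm and bends down there (-z) into a leg whose lower end is 114 mm below the grip point. Take it across y from above, between the posts
- blank: The stone blank, its origin at the middle of its underside, z up along it
- blank_mid (a point): Centre of the round speckled-granite blank, an upright cylinder 53 mm across and 107 mm high, 0.4 to 0.8 kg, standing on the desk; this point is 53.5 mm above its underside. Take it above this point, in its upper half, if the gripper is short
- wax_block: Pale wax block 30 x 44 x 26 mm, bystander; origin at its underside
- pigment_jar: Grey jar, 47 mm across, 88 mm high, bystander; origin at its underside
- tape_measure: Yellow tape measure 35 x 72 x 62 mm, bystander; origin at its underside
Things that resemble listed ones, but are neither listed nor needed, are in the scene too. What is shaped like the blank but orange or turquoise is not meant.

How it is judged (in metres and radians):
On the way, in this order (a step that is already met when the one before it is completed fails the run):
1. the hook rod is lifted out of its stand (distance between rod_grip and stand_seat above 0.05 m and height (world z) of rod_grip above 0.14 m), for 0.1 s.
2. the rod, touching the red lever, has pulled it over (lever above 0.85 rad) and the cover is open (value of joint red_lever above 0.85 rad and value of joint cover above 0.065 m and contact force between hook_rod and red_lever_base above 0.1 N), for 0.02 s.
3. the rod lies in its stand again, let go, within 25 mm and 0.12 rad of its place (distance between rod_grip and stand_seat below 0.025 m and angle between the x axis of hook_rod and the x axis of stand, either way round below 0.12 rad and angle between the z axis of hook_rod and the z axis of stand, either way round below 0.12 rad and z of rod_grip in the frame of stand above 0.142 m and linear speed of hook_rod below 0.03 m/s and contact force between the fingers and hook_rod below 0.1 N), for 0.2 s.
4. the blank stands on the pad, let go (horizontal distance between blank_mid and pad_top below 0.01 m and z of blank_mid in the frame of station between 0.06 and 0.07 m and angle between blank's own z axis and vertical below 0.06 rad and linear speed of blank below 0.02 m/s and contact force between the fingers and blank below 0.1 N), for 0.2 s.
At the end, for the whole second after the job is handed in: The red lever is above 0.85 rad and the cover open by more than 65 mm; the rod lies in both notches of its stand within 25 mm and 0.12 rad of its place, released and at rest; the blank stands upright (0.06 rad) on the pad, centred within 10 mm, released and at rest (all of step 3 and all of step 4 and value of joint red_lever above 0.85 rad and value of joint cover above 0.065 m); the robot touches nothing.
It fails at once if the hand or arm touches the red lever, its block or the cover (contact force between any of the fingers, the arm and red_lever_base above 0.5 N or contact force between any of the fingers, the arm and cover above 0.5 N).
It fails at once if the cover is pushed with the rod or the blank instead of by the lever (contact force between any of hook_rod, blank and cover above 3 N).
It fails at once if the blue lever's knob is moved by more than 8 mm (distance of blue_lever_tip from where it was at the start of the episode above 0.008 m).
It fails at once if the blank is dropped or banged on the station (over 80 N) (contact force between blank and station above 80 N).
It fails at once if the wax block, jar or tape measure is moved by more than 15 mm (distance of any of wax_block, pigment_jar, tape_measure from where it was at the start of the episode above 0.015 m).
It also fails if it takes over 58 s, if anything falls off the work surface, if the arm or the gripper's body presses on something with over 40 N, if the wrist force passes 120 N, or if a joint passes its speed limit or range.

ROBOT

A 7-joint arm with a two-finger parallel gripper is mounted at the origin on a cart in front of the work surface, level with it; the furniture and walls round the work are solid. World frame = base frame: x ahead of the robot, y to its left, z up, the work surface at z = 0. Lengths are in m, angles in degrees, forces in N, time in s.
With the tool pointing down it reaches from about 0.35 to 0.775 m from the base axis. Payload 3.1 kg.
Tool frame: the origin (TCP) lies midway between the tips of the shut fingers; the grasp point (between the pads) lies 19 mm behind it; z points along the fingers, y is the line along which they close (so a half turn about z gives the same grasp; the last joint's range is limited). The gripper opens to 85 mm and grips with 20 to 120 N. Pads are 22 mm wide; open, the fingers measure 114 mm over their backs; the gripper's body (76 mm by 85 mm) begins 54 mm behind the grasp point. The pads swing forward as they close: fully open they stand 13 mm farther back than shut.
Start: joints at [60.693, 17.813, 0.802, 86.603, -0.252, 75.585, -1.558], TCP at [0.249, -0.49, 0.231] pointing down, gripper open.
Joint ranges: [-154.91, 154.91], [-16.99, 109.72], [-72.82, 74.43], [7.12, 147.25], [-82.49, 262.49], [11.32, 116.49], [-174.64, 174.64]. Speed limits (degrees/s): [159.86, 159.86, 180, 180, 180, 180, 180].

INTERFACE

Orientations are given as [roll, pitch, yaw] about the fixed x, y, z axes, in that order (R = Rz(yaw) Ry(pitch) Rx(roll)).
In Python, from station import ctrl gives the robot as it stands.
- The arm moves only by the shell command python3 -m jog 'ROWS' [FORCE]. ROWS is JSON, a list of rows, each a list of 7 numbers: the shift along the tool's x, y, z in m, then the turn, a rotation vector about the tool's x, y, z in rad, then the opening, from 0 (shut) to 1 (fully open). A call has 1 to 12 rows; each row is the pose to reach, as a shift and turn from the pose commanded when the call began, along the tool's axes at that moment; what a row does not reach only later rows make up. A row lasts 1/8 s, in which the tool goes at most 62.5 mm and 10.7 degrees, less where a joint would pass 70% of its speed; a pose out of reach is approached as far as the arm can. A call with a gripper value outside its range is refused whole. The fingers move at their own pace and stop on an object; FORCE is the grip in N (left out, the last holds). Time passes only in rows, so rows that repeat a pose let the fingers close. It gives the time, the measured TCP pose, the force, the opening and the grip force at its end, in the units of the state.
- ctrl.sense(): the state, without advancing time (a new reading comes with each control period).
- ctrl.get_image(name): name is "scene" or "top" or "wrist"; returns (picture, depth): 384x512x3 uint8, blue, green, red; 384x512 float32, m along the optical axis (not along the pixel's ray), 0 where there is no reading.
- ctrl.calibration(name): a dict with "fx", "fy", "cx", "cy" (pixels), "k1" (the pictures are not rectified: a ray, as slopes to the right and down, at radius r is drawn at 1 + k1 r^2 times it, then the intrinsics apply), "rvec" (rotation vector, rad) and "tvec" (3), from world to camera coordinates, as OpenCV has them; the wrist camera has in their place "mount" (4x4, takes a point from camera to tool coordinates, whose origin is the TCP and whose axes are the flange's). Camera axes: x right, y down, z forward; pixel columns grow to the right and rows downward; lengths in m; the calibration is good to about 2 mm. A picture is of the moment at which its call begins: read the wrist's pose just before it. calibration takes no time and is no camera call.
- ctrl.job_done(): hands the job in; it is judged then, once.
The state is a dict: "t": time; "qpos": joint angles; "qd": joint speeds; "tau": joint torques, N m; "eef_pos": TCP position; "orientation": TCP orientation; "ft_force": force on the tool from outside, world axes, zero at the start; "ft_torque": the same for the moment, N m; "gripper_width": opening from 0.0 (shut) to 1.0 (fully open); "finger_force": force on a finger pad.
Only numpy, scipy, OpenCV 4.12 (cv2) and the standard library are available. Lean on these libraries where they do the work, as an engineer would, in place of code of your own. Each camera call takes 0.05 s, during which the arm holds its last target. There are 200 camera calls.

## Working session

There is one attempt and no reset: what is moved stays moved. The work goes in short steps, Python scripts to look and compute and a shell command to move; the robot and the scene stay as the last step left them, time stands still between calls to the robot, and variables do not carry over. Pictures are saved under pics/ and viewed, at most 10 in all, crops included, and the job is handed in when it is done.

```bash
ls; mkdir -p pics; cat > h.py <<'E'
import numpy as np, cv2
from scipy.spatial.transform import Rotation as R
from station import ctrl
def cam(n):
    s=ctrl.sense(); im,d=ctrl.get_image(n); c=ctrl.calibration(n)
    if 'mount' in c:
        T=np.eye(4); T[:3,:3]=R.from_euler('xyz',s['orientation'],degrees=True).as_matrix(); T[:3,3]=s['eef_pos']
        W=T@np.array(c['mount'])
    else:
        M=np.eye(4); M[:3,:3]=cv2.Rodrigues(np.array(c['rvec'],float))[0]; M[:3,3]=np.ravel(c['tvec']); W=np.linalg.inv(M)
    K=np.array([[c['fx'],0,c['cx']],[0,c['fy'],c['cy']],[0,0,1.]])
    g=np.stack(np.meshgrid(np.arange(512),np.arange(384)),-1).reshape(-1,1,2).astype(np.float64)
    u=cv2.undistortPoints(g,K,np.array([c['k1'],0,0,0.])).reshape(384,512,2)
    P=np.concatenate([u,np.ones((384,512,1))],-1)*d[...,None]
    return im,d,P@W[:3,:3].T+W[:3,3]
E
python3 - <<'E'
from h import *
print(ctrl.sense())
for n in ('scene','top'):
    im,d,P=cam(n); cv2.imwrite(f'pics/{n}0.png',im); np.savez(f'{n}0.npz',im=im,d=d,P=P)
E
```

```text
pics
{'t': 0.0, 'qpos': array([60.69359193, 17.86131458,  0.80263828, 86.69165621, -0.2507535 ,
       75.58541604, -1.55898419]), 'qd': array([-0.01830097, -0.09851387, -0.03431799, -0.00723772, -0.02521458,
       -0.08514947, -0.02146198]), 'tau': array([ 3.73337689e-04, -3.79912698e+01,  1.46695725e-01, -2.30588365e+01,
        1.23852713e-02,  1.37000601e-02,  3.28377257e-05]), 'eef_pos': array([ 0.24864888, -0.48976195,  0.23021486]), 'orientation': array([-1.79863536e+02,  7.17826460e-03,  2.69204702e+01]), 'ft_force': array([-0.57763935, -0.29721017,  0.16767411]), 'ft_torque': array([-0.02816158,  0.00852848,  0.03053267]), 'finger_force': 0.0, 'gripper_width': 1.0008340080684244}
```

View pics/scene0.png

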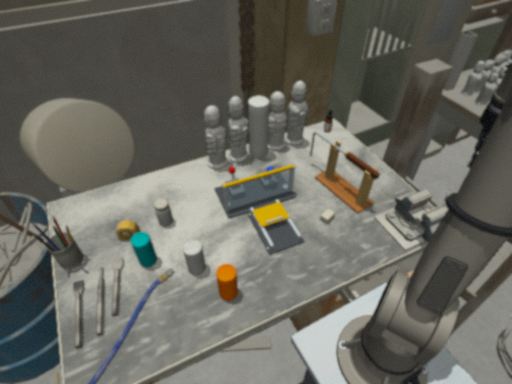

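View pics/top0.png

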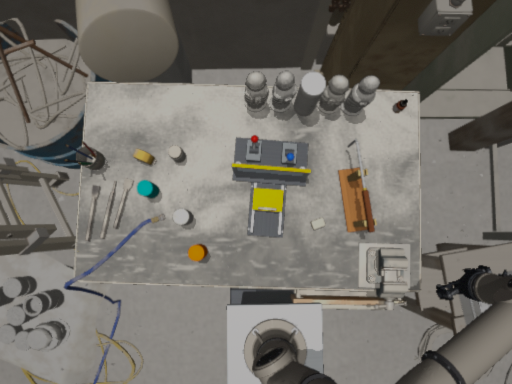

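The scene view shows the red knob at about (232,170), the cover at (270,214), the grey blank at (193,258) and the rod stand at (345,180). In the top view the red knob is at (254,139), the blue knob at (290,157), the yellow rail at y≈168, the cover at (267,200), the blank at (182,217) and the rod handle at (367,210).

```bash
python3 - <<'E'
from h import *
for n in ('top','scene'):
    z=np.load(n+'0.npz'); im,P=z['im'],z['P']; hsv=cv2.cvtColor(im,cv2.COLOR_BGR2HSV).astype(int)
    H,S,V=[hsv[...,i] for i in range(3)]; X,Y,Z=P[...,0],P[...,1],P[...,2]
    ok=z['d']>0; desk=ok&(X>.2)&(X<1)&(abs(Y)<.75)
    def rep(name,m):
        if m.sum()<5: print(n,name,'few',m.sum());return
        q=P[m]; c,sz,a=cv2.minAreaRect(q[:,:2].astype(np.float32)); 
        print(n,name,m.sum(),'med',np.median(q,0).round(4),'rect',np.round(c,4),np.round(sz,4),round(a,2),'zr',np.percentile(q[:,2],[5,95]).round(3))
    yel=desk&(H>20)&(H<35)&(S>150)
    rep('rail',yel&(Z>.112)&(Z<.135)&(Y<.3)); rep('cover',yel&(Z>.025)&(Z<.05)&(Y<.15))
    rep('red',desk&((H<8)|(H>172))&(S>150)&(V>100)&(Z>.07)&(Z<.13)&(Y>-.2))
    rep('blue',desk&(H>105)&(H<130)&(S>120)&(Z>.05)&(Z<.13)&(Y<.2)&(Y>-.2))
    rep('handle',desk&(Z>.148)&(Z<.175)&(Y<-.15)&(X<.65)&((H<20)|(H>170))&(S>60))
    rep('shaft',desk&(Z>.143)&(Z<.165)&(Y<-.15)&(Y>-.5)&(X>.55)&(X<.78))
    rep('stand',desk&(Z>.004)&(Z<.016)&(Y<-.15)&(H<25)&(S>90))
    if n=='top':
        g=np.zeros_like(ok); g[205:230,170:195]=1
        rep('blank',g&ok&(Z>.095)&(Z<.115)); g[:]=0;g[215:232,308:328]=1; rep('wax',g&ok&(Z>.015)&(Z<.05))
        rep('any bench on desk near stand',desk&(Z>.02)&(Y<-.45))
    else:
        g=np.zeros_like(ok); g[236:275,182:206]=1; rep('blank',g&ok&(Z>.095)&(Z<.115))
E
```

```text
top rail 284 med [0.5883 0.0109 0.1219] rect [0.5169 0.1139] [0.1601 0.4466] 34.67 zr [0.117 0.126]
top cover 596 med [0.4981 0.017  0.0342] rect [0.4958 0.0181] [0.0995 0.0739] 84.85 zr [0.03  0.039]
top red 36 med [0.6888 0.0609 0.0927] rect [0.6882 0.0609] [0.0194 0.0193] 89.13 zr [0.088 0.098]
top blue 44 med [ 0.6292 -0.0535  0.0936] rect [ 0.6293 -0.054 ] [0.0205 0.0209] 44.36 zr [0.087 0.099]
top handle 293 med [ 0.4506 -0.2787  0.1587] rect [ 0.4804 -0.2762] [0.189  0.0344] 5.23 zr [0.151 0.164]
top shaft 156 med [ 0.5835 -0.2609  0.1522] rect [ 0.6124 -0.2657] [0.1212 0.0306] 0.65 zr [0.145 0.162]
top stand 1059 med [ 0.5018 -0.2681  0.0092] rect [ 0.7049 -0.3167] [0.2256 0.6366] 68.08 zr [0.005 0.014]
top blank 215 med [0.4395 0.2944 0.1057] rect [0.441  0.2944] [0.0496 0.0473] 89.44 zr [0.101 0.11 ]
top wax 119 med [ 0.4157 -0.148   0.0253] rect [ 0.4146 -0.1484] [0.0298 0.0434] 20.44 zr [0.02  0.029]
top any bench on desk near stand 4059 med [ 0.9556 -0.4986  0.3058] rect [ 0.6053 -0.5999] [0.2996 0.7893] 90.0 zr [0.057 0.502]
scene rail 245 med [0.5879 0.0141 0.1217] rect [0.5896 0.0091] [0.244  0.0156] 84.75 zr [0.117 0.125]
scene cover 482 med [0.4984 0.0187 0.0345] rect [0.5655 0.0154] [0.1023 0.2174] 88.74 zr [0.032 0.037]
scene red 25 med [0.6858 0.0627 0.092 ] rect [0.6878 0.0642] [0.0191 0.0132] 37.62 zr [0.088 0.098]
scene blue 16 med [ 0.6282 -0.0507  0.0956] rect [ 0.6305 -0.052 ] [0.0142 0.0148] 8.5 zr [0.091 0.099]
scene handle 252 med [ 0.4466 -0.2784  0.1584] rect [ 0.4797 -0.2757] [0.194  0.0378] 9.23 zr [0.15  0.162]
scene shaft 124 med [ 0.5735 -0.2612  0.1525] rect [ 0.6651 -0.2695] [0.0326 0.2295] 89.25 zr [0.145 0.162]
scene stand 831 med [ 0.4905 -0.2694  0.0092] rect [ 0.6909 -0.353 ] [0.1599 0.6382] 68.78 zr [0.006 0.012]
scene blank 275 med [0.4383 0.2949 0.1053] rect [0.4406 0.2947] [0.0506 0.0495] 60.48 zr [0.098 0.108]
```

```bash
cat >> h.py <<'E'
def to(p,yaw,tilt=None):
    s=ctrl.sense(); A=R.from_euler('xyz',s['orientation'],degrees=True); B=R.from_euler('xyz',[180,0,yaw],degrees=True)
    print('from',np.round(s['eef_pos'],4),np.round(s['orientation'],2),'shift',np.round(A.inv().apply(np.array(p)-s['eef_pos']),4),'turn',np.round((A.inv()*B).as_rotvec(),4))
E
python3 - <<'E'
from h import *
print(np.array(ctrl.calibration('wrist')['mount']).round(3))
to([.45,-.272,.33],5)
E
```

```text
[[ 0.001 -0.946 -0.325  0.084]
 [ 1.     0.001 -0.     0.001]
 [ 0.001 -0.325  0.946 -0.143]
 [ 0.     0.     0.     1.   ]]
from [ 0.2487 -0.4898  0.2303] [-179.88    0.     26.92] shift [ 0.2781 -0.1033 -0.0995] turn [-0.0021  0.0005  0.3826]
```

```bash
python3 -m jog '[[0,0,-0.05,0,0,0,1],[0.05,-0.02,-0.1,0,0,0.1,1],[0.1,-0.035,-0.1,0,0,0.2,1],[0.15,-0.055,-0.1,0,0,0.3,1],[0.2,-0.075,-0.1,0,0,0.383,1],[0.25,-0.09,-0.1,0,0,0.383,1],[0.278,-0.103,-0.1,0,0,0.383,1],[0.278,-0.103,-0.1,0,0,0.383,1],[0.278,-0.103,-0.1,0,0,0.383,1]]'
python3 - <<'E'
from h import *
im,d,P=cam('wrist'); cv2.imwrite('pics/w1.png',im); np.savez('w1.npz',im=im,d=d,P=P); s=ctrl.sense(); print(s['eef_pos'],s['orientation'],s['ft_force'])
E
```

```text
t: 1.23
eef_pos: [0.4492, -0.2739, 0.3309]
orientation: [180.0, 0.1, 4.9]
ft_force: [-0.2, -0.1, -0.2]
gripper_width: 1.0
finger_force: 0.0
[ 0.44899615 -0.27442206  0.33102901] [1.79954380e+02 7.77165995e-02 4.80284940e+00] [ 0.2826055  -0.12508558  0.35816657]
```

View pics/w1.png

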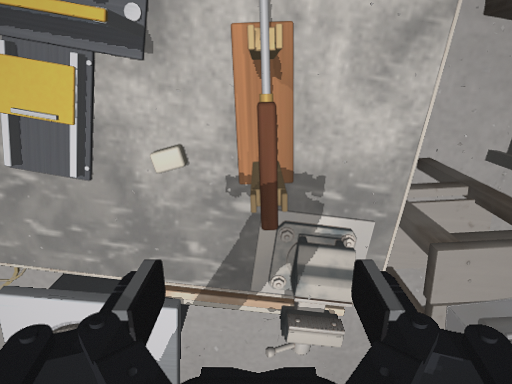

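The wrist view shows the handle running from its ferrule at (266,100) to its butt at (269,228), seated in both posts. The shaft runs up from it at x≈265.

```bash
python3 - <<'E'
from h import *
z=np.load('w1.npz'); P=z['P']; 
rows=[]
for r in list(range(5,92,4))+list(range(106,226,4)):
    q=P[r,250:290]; t=q[:,2].max(); k=(q[:,2]>max(t-.006,.149))
    rows.append([*q[k].mean(0),t,k.sum()])
rows=np.array(rows); print(rows[::4].round(4))
for nm,a in(('shaft',rows[:22]),('handle',rows[22:]),('all',rows)):
    v=np.polyfit(a[:,0],a[:,1],1); print(nm,'yaw',np.degrees(np.arctan(v[0])).round(2),'y at x=.47',np.polyval(v,.47).round(4))
for c in (266,267,268): print(c,[(r,P[r,c].round(4).tolist()) for r in (92,96,99,101,103,106,226,228,229,230,232)])
hsv=cv2.cvtColor(z['im'],cv2.COLOR_BGR2HSV).astype(int)
m=(hsv[...,0]<15)&(hsv[...,1]>110)&(abs(P[...,2]-.01)<.005); m[:,:225]=0;m[:,300:]=0;m[190:]=0
q=P[m][:,:2]; print('base',m.sum(),q[:,0].max(),cv2.minAreaRect(q.astype(np.float32)))
E
```

```text
[[ 0.5945 -0.2663  0.1534  0.1554  9.    ]
 [ 0.5819 -0.2675  0.1538  0.1557  9.    ]
 [ 0.5685 -0.2732  0.1631  0.164  11.    ]
 [ 0.5333 -0.2673  0.4738  0.4738  1.    ]
 [ 0.5428 -0.2724  0.1541  0.1553  8.    ]
 [ 0.529  -0.2741  0.1537  0.1551  9.    ]
 [ 0.5038 -0.2773  0.1611  0.1638 19.    ]
 [ 0.4892 -0.2786  0.1612  0.1627 19.    ]
 [ 0.4742 -0.2805  0.1609  0.1623 18.    ]
 [ 0.4588 -0.283   0.1609  0.1633 18.    ]
 [ 0.4427 -0.2845  0.1608  0.1622 18.    ]
 [ 0.426  -0.2869  0.1601  0.1624 21.    ]
 [ 0.4089 -0.2866  0.1606  0.1627 19.    ]]
shaft yaw 3.83 y at x=.47 -0.2763
handle yaw 7.93 y at x=.47 -0.2805
all yaw 6.81 y at x=.47 -0.2808
266 [(92, [0.523, -0.2756, 0.1547]), (96, [0.5195, -0.2759, 0.1564]), (99, [0.517, -0.2761, 0.1585]), (101, [0.5151, -0.2763, 0.1562]), (103, [0.5135, -0.2764, 0.1599]), (106, [0.5109, -0.2766, 0.1608]), (226, [0.3917, -0.2878, 0.1616]), (228, [0.3891, -0.2881, 0.1609]), (229, [0.3875, -0.2883, 0.1598]), (230, [0.3144, -0.2987, 0.0061]), (232, [0.3115, -0.2989, 0.0072])]
267 [(92, [0.5231, -0.2765, 0.1551]), (96, [0.5197, -0.2768, 0.1581]), (99, [0.517, -0.277, 0.1573]), (101, [0.5151, -0.2773, 0.1557]), (103, [0.5136, -0.2773, 0.1597]), (106, [0.5109, -0.2775, 0.1599]), (226, [0.392, -0.2888, 0.1621]), (228, [0.3892, -0.2891, 0.1609]), (229, [0.3877, -0.2893, 0.1601]), (230, [0.3142, -0.3003, 0.0055]), (232, [0.311, -0.3006, 0.0059])]
268 [(92, [0.5231, -0.2775, 0.1533]), (96, [0.5197, -0.2777, 0.1577]), (99, [0.5171, -0.278, 0.157]), (101, [0.5152, -0.2782, 0.1564]), (103, [0.5137, -0.2782, 0.1608]), (106, [0.511, -0.2785, 0.1597]), (226, [0.3914, -0.29, 0.1605]), (228, [0.3893, -0.2901, 0.1611]), (229, [0.3873, -0.2904, 0.1592]), (230, [0.3148, -0.3018, 0.0063]), (232, [0.3114, -0.3021, 0.0065])]
base 5860 0.6068058018594906 ((0.4973723292350769, -0.2779998779296875), (0.21237339079380035, 0.077806256711483), 6.778266429901123)
```

```bash
python3 - <<'E'
from h import *
to([.477,-.280,.131],6.8)
E
```

```text
from [ 0.449  -0.2744  0.331 ] [1.7995e+02 8.0000e-02 4.8000e+00] shift [0.0277 0.0077 0.2   ] turn [ 0.0008  0.0014 -0.0349]
```

```bash
python3 -m jog '[[0.028,0.008,0.04,0,0,-0.035,1],[0.028,0.008,0.09,0,0,-0.035,1],[0.028,0.008,0.14,0,0,-0.035,1],[0.028,0.008,0.18,0,0,-0.035,1],[0.028,0.008,0.2,0,0,-0.035,1],[0.028,0.008,0.2,0,0,-0.035,1],[0.028,0.008,0.2,0,0,-0.035,0],[0.028,0.008,0.2,0,0,-0.035,0],[0.028,0.008,0.2,0,0,-0.035,0],[0.028,0.008,0.2,0,0,-0.035,0],[0.028,0.008,0.2,0,0,-0.035,0],[0.028,0.008,0.2,0,0,-0.035,0]]' 80
python3 - <<'E'
from h import *
s=ctrl.sense(); print(s['eef_pos'],s['orientation'],s['gripper_width'],s['finger_force'],s['ft_force'])
E
```

```text
t: 2.78
eef_pos: [0.4794, -0.2785, 0.1322]
orientation: [179.9, -0.1, 7.0]
ft_force: [0.4, 0.4, 4.9]
gripper_width: 0.197
finger_force: 78.7
[ 0.47941709 -0.27853579  0.13220333] [ 1.79937593e+02 -7.42298256e-02  6.98873964e+00] 0.19727917080130475 78.72791290283203 [0.43782951 0.41971416 4.90927778]
```

```bash
python3 -m jog '[[0,0,-0.015,0,0,0,0],[0,0,-0.035,0,0,0,0],[0,0,-0.07,0,0,0,0],[0,0,-0.11,0,0,0,0],[0,0,-0.14,0,0,0,0],[0,0,-0.15,0,0,0,0],[0,0,-0.15,0,0,0,0],[0,0,-0.15,0,0,0,0]]'
python3 - <<'E'
from h import *
# leg pos wanted in world: station (0.135,.06) -> grip
o=np.array([.588,.010]); a=np.radians(-5.1)
Rm=np.array([[np.cos(a),-np.sin(a)],[np.sin(a),np.cos(a)]])
tip=np.array([.6875,.0618])
print('tip st',(tip-o)@Rm)
for x in (.138,.06): print(x,o+Rm@np.array([x-.2+.002,((tip-o)@Rm)[1]]))
p=o+Rm@np.array([.138-.198,((tip-o)@Rm)[1]])
to([*p,.282],-5.1)
E
```

```text
t: 3.78
eef_pos: [0.4779, -0.2778, 0.2794]
orientation: [-179.9, 0.2, 7.0]
ft_force: [0.0, 0.0, -1.2]
gripper_width: 0.195
finger_force: 78.2
tip st [0.09450136 0.06043991]
0.138 [0.5336103  0.07553429]
0.06 [0.4559191  0.08246805]
from [ 0.4779 -0.2778  0.2794] [-1.7988e+02  1.7000e-01  6.9800e+00] shift [ 0.0982 -0.344  -0.0022] turn [-0.0018  0.0033  0.2108]
```

```bash
python3 -m jog '[[0.01,-0.02,-0.005,0,0,0.02,0],[0.02,-0.05,-0.005,0,0,0.04,0],[0.03,-0.09,-0.005,0,0,0.06,0],[0.04,-0.13,-0.005,0,0,0.08,0],[0.05,-0.17,-0.005,0,0,0.1,0],[0.06,-0.21,-0.005,0,0,0.13,0],[0.07,-0.25,-0.005,0,0,0.15,0],[0.08,-0.29,-0.005,0,0,0.18,0],[0.09,-0.325,-0.005,0,0,0.2,0],[0.098,-0.344,-0.005,0,0,0.211,0],[0.098,-0.344,-0.005,0,0,0.211,0],[0.098,-0.344,-0.005,0,0,0.211,0]]'
python3 - <<'E'
from h import *
s=ctrl.sense(); print(s['eef_pos'],s['orientation'])
for n in ('scene','top'):
    im,d,P=cam(n); np.savez(n+'2.npz',im=im,d=d,P=P)
    X,Y,Z=P[...,0],P[...,1],P[...,2]
    m=(d>0)&(Z>.16)&(Z<.325)&(X>.62)&(X<.80)&(Y>-.05)&(Y<.2)
    q=P[m]; v=q[np.argsort(q[:,0])]; print(n,m.sum(),v[::max(1,len(v)//14)].round(3))
    hsv=cv2.cvtColor(im,cv2.COLOR_BGR2HSV).astype(int);H,S,V=hsv[...,0],hsv[...,1],hsv[...,2]
    r=(d>0)&((H<8)|(H>172))&(S>150)&(V>100)&(Z>.07)&(Z<.13)&(abs(Y)<.2)&(X>.5)&(X<.8); print('red',r.sum(),P[r].mean(0) if r.any() else '')
a=np.load('scene2.npz')['im'][100:260,170:370]; cv2.imwrite('pics/s2.png',cv2.resize(a,None,fx=4,fy=3.7,interpolation=cv2.INTER_CUBIC)[:600,:800])
E
```

```text
t: 5.28
eef_pos: [0.5339, 0.0733, 0.2853]
orientation: [179.9, 0.1, -5.2]
ft_force: [0.7, -0.5, -1.1]
gripper_width: 0.197
finger_force: 78.1
[0.53388474 0.07332856 0.28532381] [ 1.79893052e+02  1.05517100e-01 -5.20217689e+00]
scene 84 [[0.622 0.066 0.307]
 [0.665 0.065 0.301]
 [0.678 0.062 0.306]
 [0.689 0.06  0.305]
 [0.701 0.061 0.306]
 [0.713 0.055 0.305]
 [0.721 0.058 0.258]
 [0.723 0.057 0.216]
 [0.723 0.058 0.196]
 [0.724 0.057 0.203]
 [0.724 0.053 0.206]
 [0.725 0.06  0.26 ]
 [0.726 0.052 0.268]
 [0.727 0.058 0.217]]
red 24 [0.68701314 0.06307508 0.09201847]
top 77 [[0.659 0.063 0.309]
 [0.663 0.065 0.303]
 [0.669 0.06  0.303]
 [0.674 0.06  0.304]
 [0.679 0.06  0.307]
 [0.683 0.062 0.301]
 [0.687 0.062 0.306]
 [0.693 0.06  0.307]
 [0.697 0.062 0.3  ]
 [0.702 0.062 0.304]
 [0.707 0.059 0.307]
 [0.711 0.054 0.301]
 [0.716 0.054 0.302]
 [0.722 0.059 0.301]
 [0.725 0.056 0.301]
 [0.733 0.042 0.168]]
red 0
```

View pics/s2.png

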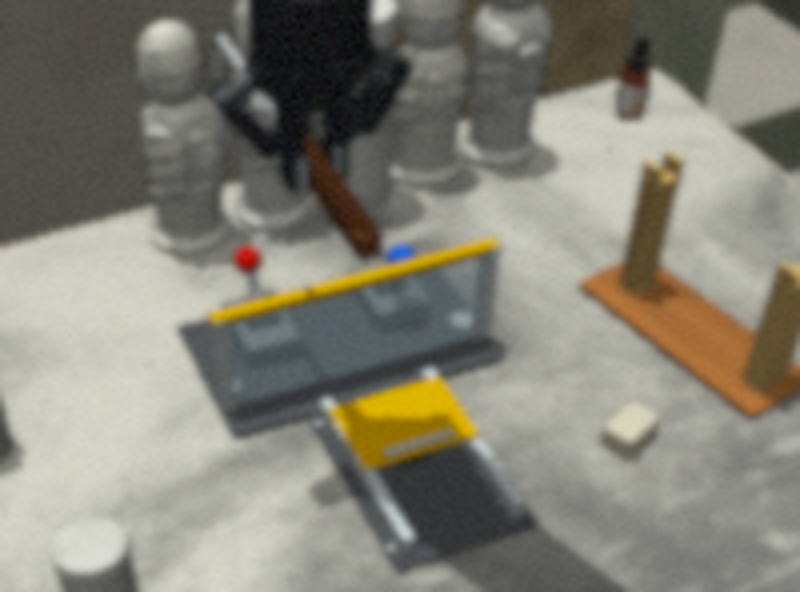

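The scene crop shows the rod held level with its leg (world .724,.057) beyond the red knob at crop (247,258). The blue knob at (400,252) is clear of it, and the cover is shut.

```bash
python3 -m jog '[[0,-0.0015,0.02,0,0,0,0],[0,-0.0015,0.04,0,0,0,0],[0,-0.0015,0.06,0,0,0,0],[0,-0.0015,0.08,0,0,0,0],[0,-0.0015,0.1,0,0,0,0],[0,-0.0015,0.115,0,0,0,0],[0,-0.0015,0.127,0,0,0,0],[0,-0.0015,0.133,0,0,0,0],[0,-0.0015,0.133,0,0,0,0],[0,-0.0015,0.133,0,0,0,0]]'
cat > look.py <<'E'
from h import *
import sys
s=ctrl.sense(); print(s['eef_pos'].round(4),s['orientation'].round(2),s['ft_force'].round(2))
for n in ('scene','top'):
    im,d,P=cam(n); np.savez(n+'3.npz',im=im,d=d,P=P)
    X,Y,Z=P[...,0],P[...,1],P[...,2]
    hsv=cv2.cvtColor(im,cv2.COLOR_BGR2HSV).astype(int);H,S,V=hsv[...,0],hsv[...,1],hsv[...,2]
    b=(d>0)&(Y>-.15)&(Y<.2)&(X>.3)&(X<.8)
    for k,r in (('red',b&((H<8)|(H>172))&(S>150)&(V>100)&(Z>.07)&(Z<.13)),('blue',b&(H>105)&(H<130)&(S>120)&(Z>.05)&(Z<.13)),('cover',b&(H>20)&(H<35)&(S>150)&(Z>.025)&(Z<.05)),
      ('leg',b&(X>.6)&(Z>.105)&(Z<.16)&(abs(Y-.06)<.03)&(S<100))):
        print(n,k,r.sum(),np.median(P[r],0).round(4) if r.any() else '')
E
python3 look.py
```

```text
t: 6.62
eef_pos: [0.535, 0.0768, 0.1539]
orientation: [-180.0, -0.1, -5.1]
ft_force: [-0.5, -0.3, -1.2]
gripper_width: 0.201
finger_force: 78.1
[0.535  0.0768 0.1539] [-1.7998e+02 -8.0000e-02 -5.1000e+00] [-0.51 -0.27 -1.19]
scene red 0 
scene blue 16 [ 0.6292 -0.0525  0.0955]
scene cover 479 [0.499  0.0188 0.0344]
scene leg 32 [0.7263 0.0607 0.1304]
top red 13 [0.6898 0.0546 0.094 ]
top blue 43 [ 0.6295 -0.0535  0.0945]
top cover 58 [ 0.5137 -0.0263  0.034 ]
top leg 5 [0.7989 0.0533 0.1159]
```

```bash
python3 -m jog '[[-0.008,0.0015,0,0,0,0,0],[-0.016,0.0015,0,0,0,0,0],[-0.022,0.0015,0,0,0,0,0],[-0.028,0.0015,0,0,0,0,0],[-0.034,0.0015,0,0,0,0,0],[-0.04,0.0015,0,0,0,0,0],[-0.045,0.0015,0,0,0,0,0],[-0.05,0.0015,0,0,0,0,0],[-0.055,0.0015,0,0,0,0,0],[-0.06,0.0015,0,0,0,0,0],[-0.06,0.0015,0,0,0,0,0]]'; python3 look.py
```

```text
t: 8.1
eef_pos: [0.4733, 0.0804, 0.1529]
orientation: [180.0, 0.1, -5.1]
ft_force: [0.1, 0.2, -1.9]
gripper_width: 0.196
finger_force: 78.1
[0.4733 0.0804 0.1529] [ 1.7997e+02  1.3000e-01 -5.1000e+00] [ 0.14  0.17 -1.9 ]
scene red 16 [0.6452 0.0661 0.0976]
scene blue 0 
scene cover 507 [0.4416 0.0232 0.0344]
scene leg 35 [0.6647 0.0638 0.1334]
top red 13 [0.6473 0.0583 0.098 ]
top blue 43 [ 0.6294 -0.054   0.0945]
top cover 126 [ 0.4473 -0.0158  0.0345]
top leg 3 [0.7993 0.0563 0.1161]
```

```bash
python3 -m jog '[[-0.004,0,0,0,0,0,0],[-0.008,0,0,0,0,0,0],[-0.012,0,0,0,0,0,0],[-0.015,0,0,0,0,0,0],[-0.018,0,0,0,0,0,0],[-0.018,0,0,0,0,0,0]]'; python3 look.py
```

```text
t: 8.95
eef_pos: [0.4579, 0.0835, 0.1545]
orientation: [-179.9, -0.2, -5.0]
ft_force: [2.0, 1.6, 2.7]
gripper_width: 0.195
finger_force: 78.8
[0.4579 0.0835 0.1545] [-179.88   -0.21   -5.  ] [1.96 1.62 2.68]
scene red 4 [0.6387 0.069  0.0927]
scene blue 0 
scene cover 526 [0.4242 0.0239 0.0342]
scene leg 36 [0.6497 0.0689 0.1268]
top red 19 [0.6348 0.0616 0.0919]
top blue 44 [ 0.6288 -0.0537  0.0941]
top cover 161 [ 0.4278 -0.0119  0.034 ]
top leg 3 [0.7996 0.0563 0.1166]
```

```bash
python3 -m jog '[[-0.003,0,0,0,0,0,0],[-0.003,0,0,0,0,0,0],[0.01,0,0,0,0,0,0],[0.025,0,0,0,0,0,0],[0.03,0,-0.01,0,0,0,0],[0.03,0,-0.04,0,0,0,0],[0.03,0,-0.08,0,0,0,0],[0.03,0,-0.12,0,0,0,0],[0.03,0,-0.135,0,0,0,0],[0.03,0,-0.135,0,0,0,0]]'; python3 look.py
python3 - <<'E'
from h import *
to([.4785,-.278,.285],7)
E
```

```text
t: 10.3
eef_pos: [0.4865, 0.0792, 0.2884]
orientation: [180.0, -0.0, -5.1]
ft_force: [-0.8, 0.5, -1.6]
gripper_width: 0.195
finger_force: 78.5
[0.4865 0.0792 0.2884] [179.99  -0.    -5.13] [-0.79  0.49 -1.62]
scene red 4 [0.6373 0.0671 0.095 ]
scene blue 9 [ 0.6267 -0.056   0.0961]
scene cover 537 [0.4251 0.0258 0.0342]
scene leg 2 [0.7983 0.054  0.1151]
top red 7 [0.6382 0.0617 0.093 ]
top blue 44 [ 0.6285 -0.0538  0.0944]
top cover 9 [ 0.4442 -0.0247  0.0358]
top leg 2 [0.7986 0.0564 0.1252]
from [0.4854 0.079  0.2864] [179.94   0.23  -5.12] shift [0.0251 0.3562 0.0017] turn [ 0.0006  0.004  -0.2116]
```

```bash
python3 -m jog '[[0.002,0.02,0,0,0,-0.02,0],[0.004,0.05,0,0,0,-0.04,0],[0.006,0.09,0,0,0,-0.06,0],[0.008,0.13,0,0,0,-0.08,0],[0.01,0.17,0,0,0,-0.1,0],[0.013,0.21,0,0,0,-0.13,0],[0.016,0.25,0,0,0,-0.15,0],[0.02,0.29,0,0,0,-0.18,0],[0.023,0.325,0,0,0,-0.2,0],[0.025,0.35,0,0,0,-0.212,0],[0.025,0.356,0,0,0,-0.212,0],[0.025,0.356,0,0,0,-0.212,0]]'
python3 - <<'E'
from h import *
ctrl.get_image('top')
s=ctrl.sense(); print(s['eef_pos'].round(4),s['orientation'].round(2))
im,d,P=cam('wrist'); cv2.imwrite('pics/w4.png',im)
A=R.from_euler('xyz',s['orientation'],degrees=True)
Q=A.inv().apply((P-s['eef_pos']).reshape(-1,3)).reshape(P.shape)  # tool frame
m=(d>0)&(abs(Q[...,1])<.015)&(Q[...,2]>-.04)&(Q[...,2]<.0)&(Q[...,0]>.015)
q=Q[m]
for lo in np.arange(.02,.14,.015):
    k=q[(q[:,0]>lo)&(q[:,0]<lo+.015)]
    if len(k): print(lo.round(3),len(k),np.median(k[:,1]).round(4),np.percentile(k[:,2],20).round(4))
to([.4794,-.2785,.1322],6.99)
E
```

```text
t: 11.9
eef_pos: [0.4793, -0.2764, 0.287]
orientation: [-179.9, 0.1, 7.0]
ft_force: [-0.2, 0.0, -0.9]
gripper_width: 0.196
finger_force: 78.5
[ 0.4797 -0.2757  0.2875] [-1.7987e+02  6.0000e-02  7.1300e+00]
0.02 1797 0.0006 -0.0293
0.035 1240 0.0004 -0.0246
0.05 816 0.0002 -0.0222
0.065 930 0.0006 -0.0222
0.08 997 0.0006 -0.0222
0.095 1066 0.0006 -0.0221
from [ 0.48   -0.2754  0.2878] [-1.799e+02  2.000e-02  7.180e+00] shift [-0.0009  0.0033  0.1556] turn [-0.0018  0.0004  0.0034]
```

View pics/w4.png

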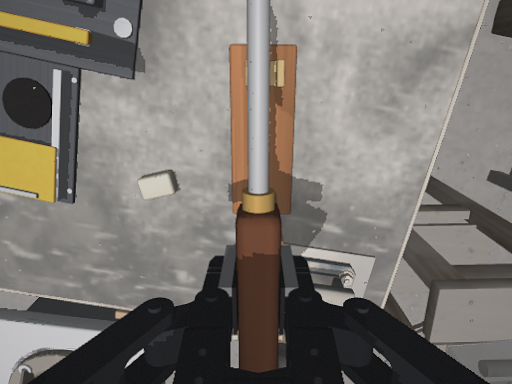

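The wrist picture shows the rod straight in the grip (shaft at x≈258), and the black pad uncovered at (27,102). I'm lowering it with a correction on the way.

```bash
python3 -m jog '[[-0.001,0.0025,0.03,0,0,0,0],[-0.001,0.0025,0.06,0,0,0,0],[-0.001,0.0025,0.09,0,0,0,0],[-0.001,0.0025,0.11,0,0,0,0],[-0.001,0.0025,0.11,0,0,0,0],[-0.001,0.0025,0.11,0,0,0,0],[-0.001,0.0025,0.11,0,0,0,0]]'
python3 - <<'E'
from h import *
ctrl.get_image('top')
to([.4794,-.2785,.1322],6.99)
E
```

```text
t: 12.88
eef_pos: [0.48, -0.2802, 0.1798]
orientation: [179.9, -0.1, 7.1]
ft_force: [0.0, -0.4, -1.4]
gripper_width: 0.197
finger_force: 78.5
from [ 0.4798 -0.2802  0.1796] [ 1.7992e+02 -1.2000e-01  7.0600e+00] shift [-0.0003 -0.0018  0.0474] turn [ 0.0015 -0.0021  0.0012]
```

```bash
python3 -m jog '[[0,-0.001,0.015,0,0,0,0],[0,-0.001,0.028,0,0,0,0],[0,-0.001,0.038,0,0,0,0],[0,-0.001,0.043,0,0,0,0],[0,-0.001,0.046,0,0,0,0],[0,-0.001,0.047,0,0,0,0],[0,-0.001,0.047,0,0,0,0]]'
```

```text
t: 13.8
eef_pos: [0.4789, -0.2791, 0.1322]
orientation: [180.0, -0.0, 7.0]
ft_force: [-2.1, 2.4, 5.0]
gripper_width: 0.197
finger_force: 79.3
```

Seated: the force and height match the original values. I'm releasing the rod and rising.

```bash
python3 -m jog '[[0,0,0,0,0,0,0.5],[0,0,0,0,0,0,1],[0,0,0,0,0,0,1],[0,0,0,0,0,0,1],[0,0,-0.02,0,0,0,1],[0,0,-0.06,0,0,0,1],[0,0,-0.11,0,0,0,1],[0,0,-0.17,0,0,0,1],[0,0,-0.2,0,0,0,1],[0,0,-0.2,0,0,0,1]]'
python3 - <<'E'
from h import *
im,d,P=cam('wrist'); cv2.imwrite('pics/w5.png',im)
r=[]
for y in list(range(110,226,4)):
    q=P[y,230:300]; k=(q[:,2]>.156)&(q[:,2]<.17)
    if 8<k.sum()<40: r.append([*q[k].mean(0)])
r=np.array(r); v=np.polyfit(r[:,0],r[:,1],1); print(np.degrees(np.arctan(v[0])),np.polyval(v,.477),np.median(r[:,2]),r[:,0].min(),r[:,0].max())
m=(P[...,2]>.15)&(P[...,2]<.17)&(abs(P[...,1]-np.polyval(v,P[...,0]))<.006); print('x of handle min',P[m][:,0].min())
# pad and blank
t=np.load('top3.npz')
to([.4405,.2945,.30],5)
E
```

```text
t: 15.05
eef_pos: [0.4803, -0.2797, 0.3345]
orientation: [179.8, -0.3, 7.0]
ft_force: [0.3, 0.3, -0.6]
gripper_width: 1.005
finger_force: 0.0
7.299034645361495 -0.27948210978681676 0.1608936789827436 0.4259455557319288 0.5124610400271449
x of handle min 0.38629289809761597
from [ 0.4794 -0.2792  0.3321] [ 1.7992e+02 -1.1000e-01  7.0400e+00] shift [ 0.0317 -0.5742  0.0313] turn [ 0.0014 -0.0019  0.0357]
```

View pics/w5.png

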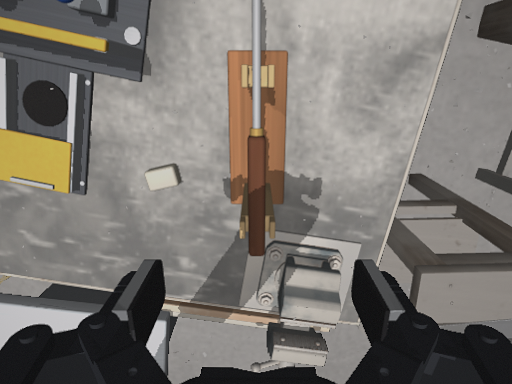

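The rod lies back in both notches: handle from (256,135) to (257,254), yaw 7.3°, grip height as before. The pad is fully uncovered at (45,102). Next is the blank.

```bash
python3 -m jog '[[0.002,-0.04,0.005,0,0,0.02,1],[0.004,-0.09,0.01,0,0,0.05,1],[0.008,-0.15,0.015,0,0,0.08,1],[0.012,-0.21,0.02,0,0,0.1,1],[0.016,-0.27,0.025,0,0,0.13,1],[0.02,-0.33,0.03,0,0,0.16,1],[0.024,-0.39,0.03,0,0,0.18,1],[0.028,-0.45,0.03,0,0,0.2,1],[0.03,-0.51,0.03,0,0,0.21,1],[0.031,-0.55,0.03,0,0,0.21,1],[0.032,-0.574,0.03,0,0,0.21,1],[0.032,-0.574,0.03,0,0,0.21,1]]'
python3 - <<'E'
from h import *
ctrl.get_image('top'); ctrl.get_image('top'); ctrl.get_image('top')
s=ctrl.sense(); im,d,P=cam('wrist'); cv2.imwrite('pics/w6.png',im)
m=(d>0)&(abs(P[...,2]-.107)<.006)&(np.hypot(P[...,0]-.4405,P[...,1]-.2945)<.045)
n,l,st,c=cv2.connectedComponentsWithStats(m.astype(np.uint8)); i=1+st[1:,4].argmax(); q=P[l==i]
print(st[i],q.mean(0).round(4),cv2.minEnclosingCircle(q[:,:2].astype(np.float32)))
h=P[...,2]; k=(d>0)&(h>.03)&(np.hypot(P[...,0]-.4405,P[...,1]-.2945)<.12)&(np.hypot(P[...,0]-.4405,P[...,1]-.2945)>.045); print('other',k.sum(),P[k].min(0) if k.any() else '',P[k].max(0) if k.any() else '')
x,y=q.mean(0)[:2]; to([x,y,.06],-5.1)
E
```

```text
t: 16.6
eef_pos: [0.4383, 0.2961, 0.2991]
orientation: [179.9, 0.2, -4.7]
ft_force: [-0.0, -0.6, -0.6]
gripper_width: 0.998
finger_force: 0.0
[ 231  137   50   48 1871] [0.4456 0.294  0.1064] ((0.44430041313171387, 0.29398679733276367), 0.026570569723844528)
other 18489 [0.32296679 0.19994365 0.03001755] [0.49178587 0.41417411 0.38235093]
from [0.4409 0.2924 0.3006] [ 1.7988e+02  2.0000e-02 -5.1700e+00] shift [ 0.0047 -0.0026  0.2406] turn [ 0.0021  0.0004 -0.0012]
```

View pics/w6.png

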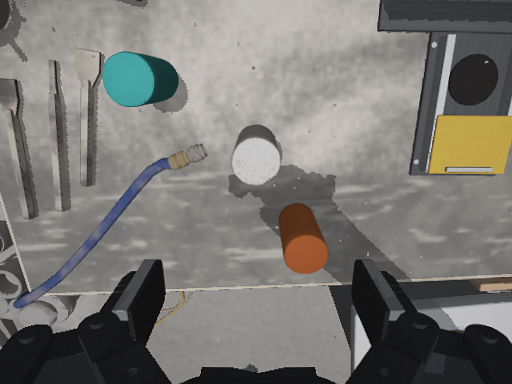

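The wrist picture shows the blank's top at (256,159), with the orange and turquoise cylinders clear of the fingers and the hose end at (200,153). I'm descending on the blank.

```bash
python3 -m jog '[[0.002,-0.0025,0.04,0,0,0,1],[0.002,-0.0025,0.09,0,0,0,1],[0.002,-0.0025,0.14,0,0,0,1],[0.002,-0.0025,0.18,0,0,0,1],[0.002,-0.0025,0.21,0,0,0,1],[0.002,-0.0025,0.23,0,0,0,1],[0.002,-0.0025,0.24,0,0,0,1],[0.002,-0.0025,0.24,0,0,0,1],[0.002,-0.0025,0.24,0,0,0,0.3],[0.002,-0.0025,0.24,0,0,0,0.3],[0.002,-0.0025,0.24,0,0,0,0.3],[0.002,-0.0025,0.24,0,0,0,0.3]]' 60
python3 -m jog '[[0,0,0,0,0,0,0.3],[0,0,0,0,0,0,0.3]]'
```

```text
t: 18.3
eef_pos: [0.4433, 0.2964, 0.0625]
orientation: [180.0, -0.1, -5.0]
ft_force: [-0.9, -3.0, 5.6]
gripper_width: 0.613
finger_force: 61.6
t: 18.55
eef_pos: [0.4433, 0.2964, 0.0625]
orientation: [180.0, -0.1, -5.0]
ft_force: [-0.6, -2.0, 5.4]
gripper_width: 0.616
finger_force: 61.6
```

```bash
python3 -m jog '[[0,0,-0.01,0,0,0,0.3],[0,0,-0.03,0,0,0,0.3],[0,0,-0.06,0,0,0,0.3],[0,0,-0.09,0,0,0,0.3],[0,0,-0.115,0,0,0,0.3],[0,0,-0.12,0,0,0,0.3],[0,0,-0.12,0,0,0,0.3]]' 80
python3 - <<'E'
from h import *
to([.498,.018,.182],-5.1)
E
```

```text
t: 19.42
eef_pos: [0.4418, 0.2966, 0.1804]
orientation: [179.9, 0.1, -5.0]
ft_force: [0.2, 0.6, -5.4]
gripper_width: 0.613
finger_force: 84.2
from [0.4418 0.2966 0.1804] [ 1.7995e+02  8.0000e-02 -4.9700e+00] shift [ 0.0801  0.2727 -0.0015] turn [0.0009 0.0013 0.0022]
```

```bash
python3 -m jog '[[0.005,0.01,0,0,0,0,0.3],[0.015,0.035,0,0,0,0,0.3],[0.03,0.065,0,0,0,0,0.3],[0.045,0.1,0,0,0,0,0.3],[0.06,0.13,0,0,0,0,0.3],[0.072,0.155,0,0,0,0,0.3],[0.078,0.17,0,0,0,0,0.3],[0.08,0.175,0,0,0,0,0.3],[0.08,0.175,0,0,0,0,0.3],[0.08,0.175,0,0,0,0,0.3],[0.08,0.175,0,0,0,0,0.3]]'
python3 - <<'E'
from h import *
for _ in range(3): ctrl.get_image('top')
s=ctrl.sense(); im,d,P=cam('wrist'); cv2.imwrite('pics/w7.png',im)
A=R.from_euler('xyz',s['orientation'],degrees=True)
print(s['eef_pos'].round(4),s['orientation'].round(2))
Q=A.inv().apply((P-s['eef_pos']).reshape(-1,3)).reshape(P.shape)
V=im.max(2).astype(int); S=V-im.min(2)
g=(P[...,2]>.004)&(P[...,2]<.02)&(np.hypot(P[...,0]-.498,P[...,1]-.018)<.045)&(d>0)
print('V in region',np.percentile(V[g],[5,25,50,75,95]))
thr=cv2.threshold(V[g].astype(np.uint8),0,255,cv2.THRESH_OTSU)[0]
n,l,st,c=cv2.connectedComponentsWithStats((g&(V<thr)).astype(np.uint8)); i=1+st[1:,4].argmax(); q=P[l==i]
print('pad',thr,st[i],c[i],q.mean(0).round(4),cv2.minEnclosingCircle(q[:,:2].astype(np.float32)))
# blank top in tool frame: bright points near TCP
b=(d>0)&(np.hypot(Q[...,0],Q[...,1])<.04)&(Q[...,2]<-.03)&(Q[...,2]>-.07)&(V>110)
n,l,st,c=cv2.connectedComponentsWithStats(b.astype(np.uint8)); i=1+st[1:,4].argmax(); q=Q[l==i]
print('blank',st[i],q.min(0).round(4),q.max(0).round(4),np.median(q,0).round(4))
E
```

```text
t: 20.8
eef_pos: [0.5066, 0.1168, 0.1814]
orientation: [-180.0, 0.0, -4.9]
ft_force: [0.1, 0.9, -5.2]
gripper_width: 0.609
finger_force: 84.4
[0.5069 0.1161 0.1813] [-179.99   -0.     -4.94]
V in region [ 40.   42.   61.5  95.  101. ]
pad 70.0 [ 321  136   72   78 3562] [357.25266704 171.36720943] [0.4981 0.0193 0.0118] ((0.4929366409778595, 0.019420558586716652), 0.04071445018053055)
blank [  190   252   137   120 12560] [-0.0244 -0.0246 -0.0465] [ 0.028   0.0256 -0.0373] [ 0.0048  0.0003 -0.0443]
```

View pics/w7.png

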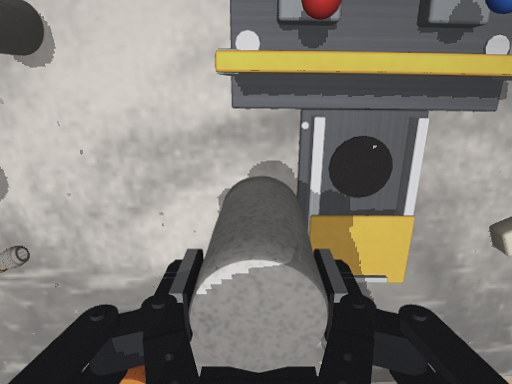

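The wrist picture shows the blank upright in the grip, its top at about (258,320). The uncovered pad disc is centred at about (360,167).

```bash
python3 - <<'E'
from h import *
s=ctrl.sense(); im,d,P=cam('wrist')
V=im.max(2); q=P[(V<55)&(abs(P[...,2]-.012)<.006)&(np.hypot(P[...,0]-.498,P[...,1]-.018)<.05)][:,:2]
best=max(((np.hypot(*(q-[x,y]).T)<.031).sum()-2*((np.hypot(*(q-[x,y]).T)>.033)&(np.hypot(*(q-[x,y]).T)<.04)).sum(),x,y) for x in np.arange(.485,.511,.001) for y in np.arange(.005,.032,.001))
print(best,P[166,360])
A=R.from_euler('xyz',[180,0,-5.1],degrees=True); off=A.apply([.0015,.0003,0])
print(off); to(np.array([best[1],best[2],.182])-off,-5.1)
E
```

```text
(np.int64(2988), np.float64(0.502), np.float64(0.016)) [0.5038938  0.01662214 0.01251974]
[ 1.46739331e-03 -4.32153765e-04  3.67394040e-20]
from [0.5069 0.1158 0.1813] [-180.      0.     -4.97] shift [ 0.0022  0.0996 -0.0007] turn [-0.      0.      0.0023]
```

```bash
python3 -m jog '[[0,0.01,0,0,0,0,0.3],[0.001,0.03,0,0,0,0,0.3],[0.002,0.055,0,0,0,0,0.3],[0.002,0.075,0,0,0,0,0.3],[0.002,0.09,0,0,0,0,0.3],[0.002,0.099,0,0,0,0,0.3],[0.002,0.099,0,0,0,0,0.3],[0.002,0.099,0.03,0,0,0,0.3],[0.002,0.099,0.06,0,0,0,0.3],[0.002,0.099,0.08,0,0,0,0.3],[0.002,0.099,0.09,0,0,0,0.3],[0.002,0.099,0.09,0,0,0,0.3]]'
python3 - <<'E'
from h import *
for _ in range(2): ctrl.get_image('top')
to([.5005,.017,.0747],-5.1)
for n in ('top','scene'):
  im,d,P=cam(n)
  m=(d>0)&(abs(P[...,2]-.122)<.01)&(np.hypot(P[...,0]-.498,P[...,1]-.018)<.03); print(n,m.sum(),P[m].mean(0) if m.any() else '')
E
```

```text
t: 22.55
eef_pos: [0.5001, 0.0175, 0.091]
orientation: [-180.0, 0.1, -4.9]
ft_force: [0.5, 0.1, -5.4]
gripper_width: 0.613
finger_force: 84.4
from [0.5013 0.0173 0.0922] [-1.7997e+02 -1.1000e-01 -4.9600e+00] shift [-0.0008  0.0003  0.0175] turn [-0.0005 -0.002   0.0024]
top 0 
scene 82 [0.48263921 0.02368984 0.12281347]
```

```bash
python3 -m jog '[[0,0,0.003,0,0,0,0.3],[0,0,0.006,0,0,0,0.3],[0,0,0.009,0,0,0,0.3],[0,0,0.011,0,0,0,0.3],[0,0,0.013,0,0,0,0.3],[0,0,0.0145,0,0,0,0.3],[0,0,0.0155,0,0,0,0.3],[0,0,0.0155,0,0,0,0.3]]'
```

```text
t: 23.75
eef_pos: [0.5003, 0.0168, 0.0757]
orientation: [180.0, 0.0, -5.0]
ft_force: [0.7, 0.4, -5.3]
gripper_width: 0.608
finger_force: 84.4
```

```bash
python3 -m jog '[[0,0,0.001,0,0,0,0.3],[0,0,0.0015,0,0,0,0.3],[0,0,0.002,0,0,0,0.3],[0,0,0.002,0,0,0,0.3]]'
```

```text
t: 24.25
eef_pos: [0.5007, 0.0167, 0.0746]
orientation: [180.0, -0.1, -5.0]
ft_force: [-2.5, -0.9, 2.7]
gripper_width: 0.604
finger_force: 84.5
```

```bash
python3 -m jog '[[0,0,0.002,0,0,0,0.65],[0,0,0.002,0,0,0,0.8],[0,0,0.002,0,0,0,1],[0,0,0.002,0,0,0,1],[0,0,-0.02,0,0,0,1],[0,0,-0.06,0,0,0,1],[0,0,-0.11,0,0,0,1],[0,0,-0.16,0,0,0,1],[-0.05,0,-0.18,0,0,0,1],[-0.1,0,-0.18,0,0,0,1],[-0.1,0,-0.18,0,0,0,1]]'
python3 - <<'E'
from h import *
im,d,P=cam('wrist'); cv2.imwrite('pics/w8.png',im)
for n in ('wrist','top','scene'):
  if n!='wrist': im,d,P=cam(n)
  m=(d>0)&(abs(P[...,2]-.119)<.006)&(np.hypot(P[...,0]-.5,P[...,1]-.018)<.045)
  h=cv2.cvtColor(im,cv2.COLOR_BGR2HSV); m&=h[...,1]<90
  if m.sum()>20: print(n,m.sum(),P[m].mean(0).round(4),cv2.minEnclosingCircle(P[m][:,:2].astype(np.float32)))
E
```

```text
t: 25.62
eef_pos: [0.3973, 0.026, 0.2536]
orientation: [179.9, 0.1, -4.9]
ft_force: [1.3, -0.3, 0.2]
gripper_width: 0.999
finger_force: 0.0
wrist 3663 [0.502  0.0143 0.1185] ((0.5015704035758972, 0.014209529384970665), 0.026236815378069878)
top 204 [0.4987 0.0162 0.1176] ((0.49881991744041443, 0.01642400212585926), 0.025985997170209885)
scene 174 [0.4982 0.0159 0.1173] ((0.4989912807941437, 0.01544929202646017), 0.02661255933344364)
```

View pics/w8.png

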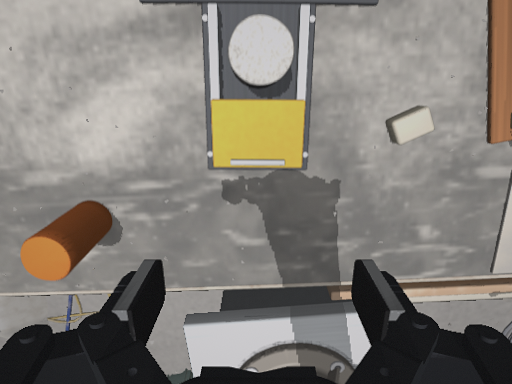

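The blank stands on the pad with its top at (262,50) and height .118. Its centre is about 2–3 mm from the pad's, the cover is open at (258,132), and the hand is clear. Handing in.

```bash
python3 -m jog '[[0,0,0,0,0,0,1],[0,0,0,0,0,0,1]]'; python3 -c "
from station import ctrl
print(ctrl.job_done())"
```

```text
t: 26.02
eef_pos: [0.4015, 0.0255, 0.2536]
orientation: [-180.0, 0.0, -5.0]
ft_force: [0.3, 0.4, -1.1]
gripper_width: 1.001
finger_force: 0.0
the job is handed in; nothing more can be done
None
```

I handed the job in at about 26 s (no verdict came back): the lever is pulled over and the cover open about 75 mm, the rod is back in both notches, and the blank stands released on the pad, 2–3 mm off centre by the cameras.

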